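# Start frozen bread toasting

### The job

Two slices of frozen bread stand in the toaster, but its crumb tray has been left partly out. Using the fingertips only to push and press, push the crumb tray fully home, then press the lever down until it stays down by itself, and then press the defrost button (the snowflake, middle of the three) all the way in and let it come back up. Do not press cancel or reheat, do not pull the bread up, and leave the other breakfast things where they are.

Things in the scene. Friction and masses are not known exactly. Their poses are not given: they have to be found in the camera images.
- toaster: Two-slot toaster, steel sides, black ends, fixed: 166 (x) by 280 (y) by 185 mm high. Origin under its centre on the worktop, its y along its length. Lever and dial on the -y end face, three buttons on the deck near that end, crumb tray at the +y end. Slots run along y at x = -33 and +33 mm, y -60 to +100 mm; bread stands 40 mm out of them until the lever is down.
- lever_top (a point): Centre of the flat top of the lever knob, a black tab 52 (toaster x) by 34 (toaster y) by 14 mm thick that sticks out 36 mm from the -y end face (this point is 19 mm out from that face). Up: 158 mm above the worktop; down: 108 mm. Moves with the lever.
- lever (a joint): Bread lever, 0 m = up, 0.050 m = fully down. Pressed straight down it carries the bread into the slots; it pushes back with 2 to 8 N and springs up again if let go before about 0.038 m; past 0.042 m it snaps down against its stop and stays there.
- tray_front (a point): Centre of the outer upright face of the crumb tray's black front bar: 140 mm wide (toaster x), from 8 to 34 mm above the worktop, 12 mm thick (toaster y). Fully home this face is 152 mm from the toaster's centre along its +y, 12 mm out from the end face, which rises to 185 mm. Moves with the tray.
- crumb_tray (a joint): How far the crumb tray is out along the toaster's +y, 0 m = fully home against its stop, starts 0.018 to 0.042 m out. Slides with about 2 N and stays where it is left.
- defrost_top (a point): Centre of the top of the defrost button: grey, oblong 18 (toaster x) by 26 mm (toaster y), white snowflake, the middle one of the three, 8 mm proud of the deck (193 mm above the worktop). The buttons are 36 mm apart along toaster x.
- defrost (a joint): Defrost button, 0 m = out, 0.005 m = fully in, straight down; needs 2 to 5 N and springs back.
- cancel_top (a point): Centre of the top of the cancel button: grey, round, 20 mm across, white cross, at the toaster's -x side of the row, same height and travel.
- cancel (a joint): Cancel button, 0 m = out, 0.005 m = fully in.
- reheat_top (a point): Centre of the top of the reheat button: grey, square 19 mm, three white lines, at the toaster's +x side of the row, same height and travel.
- reheat (a joint): Reheat button, 0 m = out, 0.005 m = fully in.
- slice_a: Loose slice of brown bread, 14 mm thick (x), 116 mm wide (y), 115 mm tall, upright in the toaster's -x slot. Origin under its centre: 110 mm above the worktop with the lever up, 60 mm with it down.
- slice_b: The same in the toaster's +x slot.
- mug: White mug, 84 mm across, 95 mm tall, with a handle, on the robot's side of the toaster. Origin under its centre.
- plate: White side plate, 190 mm across, 18 mm high, off the lever end of the toaster. Origin under its centre.
- butter_a: Foil-wrapped butter portion 46 by 32 by 16 mm, on the plate. Origin under its centre.
- butter_b: The same, on the plate.
- butter_c: The same, on the worktop off the crumb-tray end of the toaster. Origin under its centre.
- jam: Jam jar, 68 mm across, 95 mm tall, beyond the toaster. Origin under its centre.
- salt: White salt shaker, 42 mm across, 81 mm tall, beyond the toaster. Origin under its centre.
- knife: Butter knife lying flat, about 210 mm long, 8 mm high, on the robot's side of the lever end. Origin under its middle.
There are look-alikes about, which are no part of the job. What is shaped like the slice_a but turquoise or yellow is not meant. Leave any green look-alike of the slice_b alone.

How it is judged:
By the outcome, as a careful person would: the job done as asked, in the order asked, and still so for the second after the job is handed in, with the robot touching nothing.
It also fails if it takes over 58 s, if anything falls off the work surface, if the arm or the gripper's body presses on something with over 40 N, if the wrist force passes 120 N, or if a joint passes its speed limit or range.

### The arm

A 7-joint arm with a two-finger parallel gripper is mounted at the origin on the work surface. World frame = base frame: x ahead of the robot, y to its left, z up, the work surface at z = 0. Lengths are in m, angles in rad, forces in N, time in s.
With the tool pointing down it reaches from about 0.4 to 0.85 m from the base axis. Payload 4.5 kg.
Tool frame: the origin (TCP) lies midway between the tips of the shut fingers; the grasp point (between the pads) lies behind it (r.grip_point_offset is the z of the grasp point in the tool frame, in m); z points along the fingers, y is the line along which they close (so a half turn about z gives the same grasp; the last joint's range is limited). The gripper opens to 88 mm and grips with 3 to 60 N. Pads are 18 mm wide; open, the fingers measure 123 mm over their backs; the gripper's body (75 mm by 187 mm) begins 45 mm behind the grasp point.
Start: joints at [1.219, 0.689, -0.195, 1.565, 0.157, 0.902, -0.215], TCP at [0.235, -0.579, 0.207] pointing down, gripper open.
Joint ranges: [-3.01, 3.01], [-0.46, 2.08], [-1.47, 1.51], [0.13, 2.56], [-1, 4.14], [0.04, 2.09], [-2.66, 2.66]. Speed limits (rad/s): [2.57, 2.57, 3.14, 3.14, 3.14, 3.14, 3.14].

### API

Orientations are given as a unit quaternion [x, y, z, w].
In Python, from plant import r, optics, workorder gives the robot as it stands.
- The arm moves only by the shell command python3 -m creep 'ROWS' [FORCE]. ROWS is JSON, a list of rows, each an object of numbers: "grip": the gripper command: -1 is shut, 1 is fully open, values between are in proportion; "tx", "ty", "tz": the shift along the tool's x, y, z in cm; "spin": the turn about the tool's z in degrees. In form: [{"grip": .., "tx": .., "ty": .., "tz": .., "spin": ..}, ...]. A call has 1 to 8 rows; each row shifts and turns the commanded pose from where the row before left it, along the tool's axes as they then stand; what a row does not reach is not made up. A row lasts 1/12 s, in which the tool goes at most 41.7 mm and 7.16 degrees, less where a joint would pass 70% of its speed; a pose out of reach is approached as far as the arm can. A call with a gripper value outside its range is refused whole. The fingers move at their own pace and stop on an object; FORCE is the grip in N (left out, the last holds). Time passes only in rows, so rows that do not move let the fingers close. It gives the time, the measured TCP pose, the force, the opening and the grip force at its end, in the units of the state.
- r.get_state(): the state, without advancing time (a new reading comes with each control period).
- optics.snapshot(name): name is "side" or "top" or "wrist"; returns (picture, depth): 480x640x3 uint8, red, green, blue; 480x640 float32, m along the optical axis (not along the pixel's ray), 0 where there is no reading.
- optics.get_calibration(name): a dict with "fx", "fy", "cx", "cy" (pixels), "extrinsics" (4x4, takes a point from world to camera coordinates). Camera axes: x right, y down, z forward; pixel columns grow to the right and rows downward; lengths in m; the calibration is good to about 2 mm. The wrist camera is an equidistant fisheye: a pixel r from the principal point sees the ray r / f radians off the axis. A picture is of the moment at which its call begins: read the wrist's pose just before it. get_calibration takes no time and is no camera call; for the wrist camera it gives the pose at the moment of the call.
- workorder.finish_job(): hands the job in; it is judged then, once.
The state is a dict: "clock": time; "q": joint angles; "qd": joint speeds; "joint_torque": joint torques, N m; "tool_pos": TCP position; "eef_rot": TCP orientation; "contact_force": force on the tool from outside, world axes, zero at the start; "moment": the same for the moment, N m; "opening": opening from 0.0 (shut) to 1.0 (fully open); "finger_force": force on a finger pad.
Only numpy, scipy, OpenCV 4.12 (cv2) and the standard library are available. Lean on these libraries where they do the work, as an engineer would, in place of code of your own. Each camera call takes 0.05 s, during which the arm holds its last target. There are 200 camera calls.

## Working session

There is one attempt and no reset: what is moved stays moved. The work goes in short steps, Python scripts to look and compute and a shell command to move; the robot and the scene stay as the last step left them, time stands still between calls to the robot, and variables do not carry over. Pictures are saved under pics/ and viewed, at most 10 in all, crops included, and the job is handed in when it is done.

```bash
mkdir -p pics; ls
python3 - <<'E'
from plant import r, optics
import cv2,numpy as np
s=r.get_state(); print(s['clock'],s['tool_pos'],s['eef_rot'],s['opening'],r.grip_point_offset)
for n in('top','side'):
    p,d=optics.snapshot(n); cv2.imwrite(f'pics/{n}0.png',p[:,:,::-1]); np.savez(f'pics/{n}0.npz',p=p,d=d)
    c=optics.get_calibration(n); print(n,{k:np.round(v,3).tolist() for k,v in c.items()})
E
```

```text
pics
0.0 [ 0.23488005 -0.5784473   0.20621641] [ 9.81443815e-01  1.91747804e-01 -2.36309401e-04 -8.72614817e-04] 1.001644553252161 -0.0187
top {'fx': 472.273, 'fy': 472.273, 'cx': 323.685, 'cy': 238.823, 'extrinsics': [[0.008, -0.999, -0.035, 0.031], [-0.996, -0.005, -0.091, 0.514], [0.091, 0.035, -0.995, 0.955], [0.0, 0.0, 0.0, 1.0]]}
side {'fx': 587.848, 'fy': 587.848, 'cx': 315.515, 'cy': 247.429, 'extrinsics': [[-0.387, -0.922, -0.007, 0.228], [-0.871, 0.368, -0.326, 0.496], [0.303, -0.121, -0.945, 1.262], [0.0, 0.0, 0.0, 1.0]]}
```

View pics/top0.png

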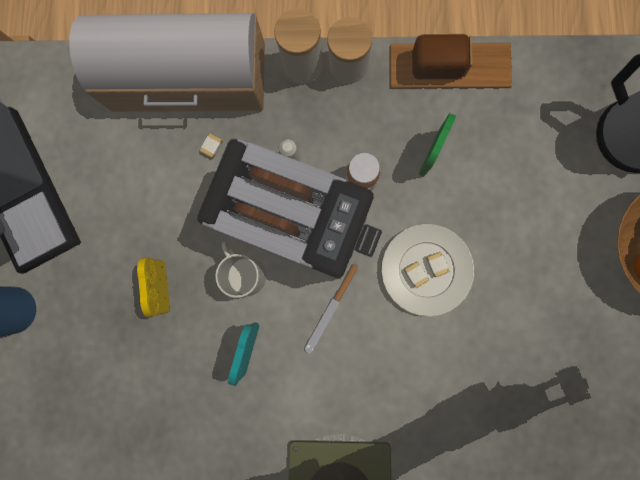

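View pics/side0.png

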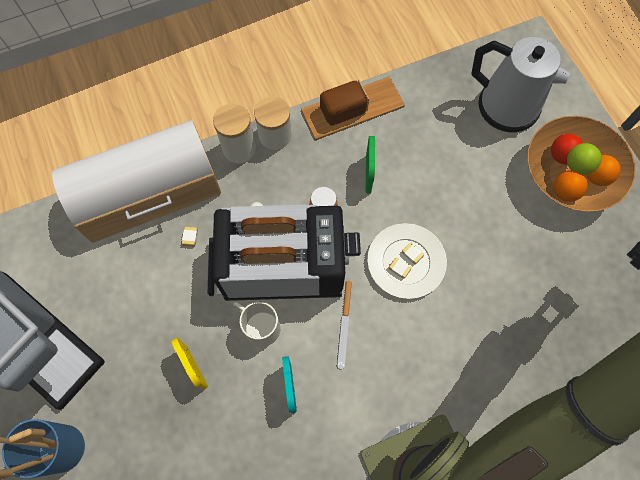

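The top view shows the toaster near (287,207), its lever at (369,240) and three buttons at about (346,206), (338,226) and (330,245). The side view shows the brown bread in the slots at (268,226) and (268,255), and the dark tray bar at (211,268). The turquoise, yellow and green slices are look-alikes.

Next I'll measure the toaster's pose.

```bash
cat > h.py <<'E'
import numpy as np, cv2
from plant import r, optics
def cloud(n,d):
    c=optics.get_calibration(n); E=np.array(c['extrinsics'])
    v,u=np.mgrid[:480,:640]
    P=np.stack([(u-c['cx'])/c['fx']*d,(v-c['cy'])/c['fy']*d,d],-1)
    W=(P-E[:3,3])@E[:3,:3]; W[d==0]=np.nan
    return W
def ray(n,u,v,z):
    c=optics.get_calibration(n); E=np.array(c['extrinsics'])
    D=E[:3,:3].T@np.array([(u-c['cx'])/c['fx'],(v-c['cy'])/c['fy'],1]); o=-E[:3,:3].T@E[:3,3]
    return o+D*(z-o[2])/D[2]
E
python3 - <<'E'
from h import *
for n in('top','side'):
    f=np.load(f'pics/{n}0.npz'); W=cloud(n,f['d']); p=f['p']
    m=(W[...,2]>.17)&(W[...,2]<.20)&(W[...,0]>.3)&(W[...,0]<.85)&(abs(W[...,1])<.35)
    k,l,st,ce=cv2.connectedComponentsWithStats(m.astype(np.uint8)); i=1+np.argmax(st[1:,4])
    X=W[l==i]; R=cv2.minAreaRect(X[:,:2].astype(np.float32)*1000); print(n,st[i],R,np.median(X[:,2]),cv2.boxPoints(R).tolist())
    if n=='top':
        crop=cv2.resize(p[120:300,185:485],None,fx=2.6,fy=2.6,interpolation=cv2.INTER_CUBIC); cv2.imwrite('pics/crop1.png',crop[:,:,::-1])
        for nm,u,v in(('reheat',346,206),('defrost',338,226),('cancel',330,245)): print(nm,ray(n,u,v,.193).round(4))
        print('lever',ray(n,369,240,.158).round(4))
    else:
        for nm,u,v in(('reheat',325,222),('defrost',326,239),('cancel',326,255)): print(nm,ray(n,u,v,.193).round(4))
        print('lever',ray(n,353,243,.158).round(4),'tray',W[268:285:4,206:216:3].round(3).tolist())
E
```

```text
top [  197   139   176   138 11980] ((557.82275390625, 98.60685729980469), (281.7217102050781, 167.8549041748047), 68.80155181884766) 0.18505475190618895 [[428.6391906738281, -2.37432861328125], [585.135986328125, -63.070556640625], [687.00634765625, 199.58804321289062], [530.509521484375, 260.2842712402344]]
reheat [ 0.5557 -0.0095  0.193 ]
defrost [0.5209 0.0041 0.193 ]
cancel [0.4881 0.0176 0.193 ]
lever [ 0.5002 -0.0511  0.158 ]
side [ 212  205  133   78 8098] ((557.6810302734375, 97.83908081054688), (281.45391845703125, 170.98826599121094), 68.8222427368164) 0.18375004149196753 [[427.1214294433594, -2.4979248046875], [586.5618286132812, -64.26959228515625], [688.2406005859375, 198.17608642578125], [528.8002319335938, 259.94775390625]]
reheat [ 0.5553 -0.0095  0.193 ]
defrost [0.5191 0.0036 0.193 ]
cancel [0.4865 0.0175 0.193 ]
lever [ 0.4994 -0.0519  0.158 ] tray [[[0.628, 0.271, -0.002], [0.613, 0.262, 0.03], [0.559, 0.247, 0.175], [0.553, 0.241, 0.183]], [[0.616, 0.274, 0.003], [0.603, 0.265, 0.034], [0.551, 0.25, 0.172], [0.546, 0.244, 0.181]], [[0.611, 0.278, -0.009], [0.594, 0.269, 0.031], [0.542, 0.253, 0.176], [0.537, 0.247, 0.183]], [[0.597, 0.28, 0.003], [0.585, 0.272, 0.031], [0.581, 0.265, 0.035], [0.53, 0.25, 0.18]], [[0.59, 0.284, -0.003], [0.574, 0.275, 0.037], [0.573, 0.268, 0.032], [0.58, 0.264, 0.002]]]
```

View pics/crop1.png

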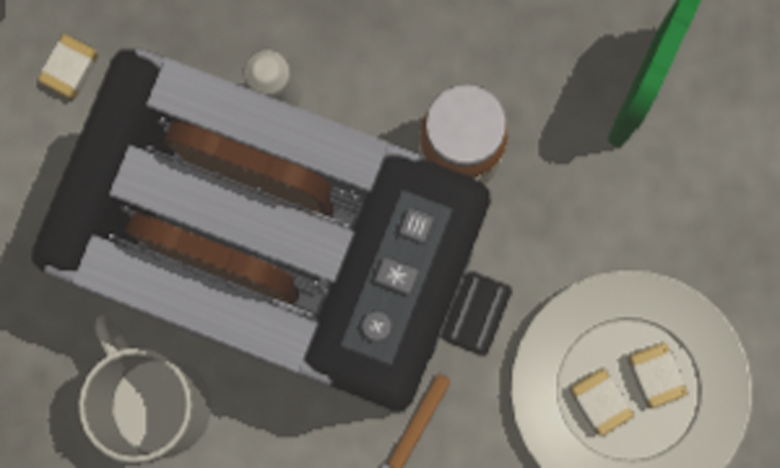

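The crop confirms snowflake = defrost, in the middle at (397,275), with round cancel below at (376,325) and square reheat above at (417,225). The toaster centre is (0.558,0.098), its +y axis points at azimuth 68.8°, and the lever, buttons and tray all agree with the sizes given.

A vertical tool can't push the tray home. The gripper body reaches 28 mm past the finger, and the tray's face ends only 12 mm from the 185 mm end wall. I therefore need a tilt, and the only way to get one is at the edge of the arm's reach. I'll move to the azimuth of the toaster's −y and test this.

```bash
cat > st.py <<'E'
from h import *
from scipy.spatial.transform import Rotation as R
s=r.get_state(); M=R.from_quat(s['eef_rot']).as_matrix(); z=M[:,2]
print('t',round(s['clock'],2),'q',np.round(s['q'],3),'p',np.round(s['tool_pos'],4),'F',np.round(s['contact_force'],1),'op',round(s['opening'],2))
print('x',M[:,0].round(3),'y',M[:,1].round(3),'z',z.round(3),'tilt',round(np.degrees(np.arccos(-z[2])),1),'az',round(np.degrees(np.arctan2(z[1],z[0]))))
C=np.array([.5577,.0982]); a=np.radians(68.8); d=np.array(s['tool_pos'])[:2]-C
print('toaster xy',(np.array([np.sin(a),-np.cos(a)])@d).round(4),(np.array([np.cos(a),np.sin(a)])@d).round(4))
E
python3 -m creep '[{"grip":-1,"tz":-3},{"grip":-1,"tz":-4},{"grip":-1,"tz":-4},{"grip":-1,"tz":-4},{"grip":-1,"tx":-3.5,"ty":-1.5},{"grip":-1,"tx":-3.5,"ty":-1.5},{"grip":-1,"tx":-3.5,"ty":-1.5},{"grip":-1,"tx":-3.5,"ty":-1.5}]'
python3 st.py
python3 -m creep '[{"grip":-1,"tx":-3.5,"ty":-1.5},{"grip":-1,"tx":-3.5,"ty":-1.5},{"grip":-1,"tx":-3.5,"ty":-1.5},{"grip":-1,"tx":-3.5,"ty":-1.5},{"grip":-1,"tx":-3.5,"ty":-1.5},{"grip":-1,"tx":-3.5,"ty":-1.5},{"grip":-1,"tx":-3.5,"ty":-1.5},{"grip":-1,"tx":-3.5,"ty":-1}]'
python3 st.py
```

```text
t 0.1 q [ 1.219  0.69  -0.195  1.566  0.157  0.902 -0.215] p [ 0.2349 -0.5785  0.2063] F [-0.1  0.7 -0.2] op 1.0
x [ 0.926  0.376 -0.   ] y [ 0.376 -0.926 -0.002] z [-0.001  0.001 -1.   ] tilt 0.1 az 116
toaster xy -0.0562 -0.7477
t 0.1 q [ 1.219  0.69  -0.195  1.566  0.157  0.902 -0.215] p [ 0.2349 -0.5785  0.2063] F [-0.1  0.7 -0.2] op 1.0
x [ 0.926  0.376 -0.   ] y [ 0.376 -0.926 -0.002] z [-0.001  0.001 -1.   ] tilt 0.1 az 116
toaster xy -0.0562 -0.7477$[0]: bad value
$[0]: bad value
```

```bash
python3 -m creep '[{"grip":-1,"tx":0,"ty":0,"tz":-3,"spin":0},{"grip":-1,"tx":0,"ty":0,"tz":-4,"spin":0},{"grip":-1,"tx":0,"ty":0,"tz":-4,"spin":0},{"grip":-1,"tx":0,"ty":0,"tz":-4,"spin":0}]'
python3 st.py
```

```text
clock: 0.43
tool_pos: [0.2349, -0.5783, 0.3582]
eef_rot: [0.981, 0.192, -0.0, -0.001]
contact_force: [0.3, -1.6, 0.6]
opening: 0.723
finger_force: 0.0
t 0.43 q [ 1.222  0.559 -0.207  1.335  0.114  1.261 -0.174] p [ 0.2349 -0.5783  0.3582] F [ 0.3 -1.6  0.6] op 0.72
x [0.926 0.377 0.   ] y [ 0.377 -0.926 -0.002] z [-0.001  0.002 -1.   ] tilt 0.1 az 111
toaster xy -0.0563 -0.7475
```

```bash
python3 -m creep '[{"grip":-1,"tx":-3.5,"ty":-1.5,"tz":0,"spin":0},{"grip":-1,"tx":-3.5,"ty":-1.5,"tz":0,"spin":0},{"grip":-1,"tx":-3.5,"ty":-1.5,"tz":0,"spin":0},{"grip":-1,"tx":-3.5,"ty":-1.5,"tz":0,"spin":0},{"grip":-1,"tx":-3.5,"ty":-1.5,"tz":0,"spin":0},{"grip":-1,"tx":-3.5,"ty":-1.5,"tz":0,"spin":0}]' >/dev/null
python3 -m creep '[{"grip":-1,"tx":-3.5,"ty":-1.5,"tz":0,"spin":0},{"grip":-1,"tx":-3.5,"ty":-1.5,"tz":0,"spin":0},{"grip":-1,"tx":-3.5,"ty":-1.5,"tz":0,"spin":0},{"grip":-1,"tx":-3.5,"ty":-1.5,"tz":0,"spin":0},{"grip":-1,"tx":-3.5,"ty":-1.5,"tz":0,"spin":0},{"grip":-1,"tx":-3.5,"ty":-1.5,"tz":0,"spin":0}]' >/dev/null
python3 st.py
python3 -m creep '[{"grip":-1,"tx":0,"ty":0,"tz":-4,"spin":0},{"grip":-1,"tx":0,"ty":0,"tz":-4,"spin":0},{"grip":-1,"tx":0,"ty":0,"tz":-4,"spin":0},{"grip":-1,"tx":0,"ty":0,"tz":-4,"spin":0}]' >/dev/null
python3 st.py
python3 -m creep '[{"grip":-1,"tx":0,"ty":0,"tz":-4,"spin":0},{"grip":-1,"tx":0,"ty":0,"tz":-4,"spin":0},{"grip":-1,"tx":0,"ty":0,"tz":-4,"spin":0},{"grip":-1,"tx":0,"ty":0,"tz":-4,"spin":0}]' >/dev/null
python3 st.py
```

```text
t 1.43 q [ 1.963  0.536 -0.169  1.38   0.091  1.233  0.602] p [-0.2235 -0.5696  0.3567] F [ 0.6 -1.   0.3] op 0.01
x [0.927 0.376 0.001] y [ 0.376 -0.927 -0.001] z [ 0.     0.001 -1.   ] tilt 0.1 az 69
toaster xy -0.4868 -0.9051
t 1.77 q [ 1.94   0.495 -0.157  0.977  0.074  1.676  0.624] p [-0.2218 -0.5696  0.5185] F [-0.  -2.3 -0.2] op 0.0
x [0.927 0.376 0.001] y [ 0.376 -0.927 -0.001] z [ 0.001  0.001 -1.   ] tilt 0.1 az 59
toaster xy -0.4853 -0.9045
t 2.1 q [ 1.814  0.572  0.227  0.485 -0.151  2.083  0.74 ] p [-0.2209 -0.5639  0.638 ] F [-1.7 -0.1 -1.4] op 0.0
x [ 0.929  0.371 -0.   ] y [ 0.371 -0.928  0.013] z [ 0.005 -0.012 -1.   ] tilt 0.8 az -69
toaster xy -0.4865 -0.8988
```

```bash
python3 -m creep '[{"grip":-1,"tx":0,"ty":0,"tz":-4,"spin":0},{"grip":-1,"tx":0,"ty":0,"tz":-4,"spin":0},{"grip":-1,"tx":0,"ty":0,"tz":-4,"spin":0}]' >/dev/null
python3 st.py
python3 -m creep '[{"grip":-1,"tx":0,"ty":0,"tz":-4,"spin":0},{"grip":-1,"tx":0,"ty":0,"tz":-4,"spin":0},{"grip":-1,"tx":0,"ty":0,"tz":-4,"spin":0}]' >/dev/null
python3 st.py
```

```text
t 2.35 q [ 1.782  0.472  0.276  0.51  -0.157  2.089  0.744] p [-0.2086 -0.5273  0.6899] F [ 0.2  0.3 -0.8] op 0.01
x [ 0.93   0.364 -0.05 ] y [ 0.367 -0.928  0.063] z [-0.024 -0.077 -0.997] tilt 4.6 az -107
toaster xy -0.4882 -0.8603
t 2.6 q [ 1.745  0.371  0.306  0.538 -0.149  2.089  0.744] p [-0.194  -0.4894  0.7361] F [ 0.6 -0.6  0.4] op 0.0
x [ 0.928  0.36  -0.099] y [ 0.37  -0.922  0.118] z [-0.049 -0.146 -0.988] tilt 8.8 az -109
toaster xy -0.4883 -0.8197
```

The tilt is growing along exactly the azimuth I want, so I'll continue to about 22°.

```bash
python3 -m creep '[{"grip":-1,"tx":0,"ty":0,"tz":-4,"spin":0},{"grip":-1,"tx":0,"ty":0,"tz":-4,"spin":0},{"grip":-1,"tx":0,"ty":0,"tz":-4,"spin":0},{"grip":-1,"tx":0,"ty":0,"tz":-4,"spin":0},{"grip":-1,"tx":0,"ty":0,"tz":-4,"spin":0}]' >/dev/null
python3 st.py
python3 -m creep '[{"grip":-1,"tx":0,"ty":0,"tz":-4,"spin":0},{"grip":-1,"tx":0,"ty":0,"tz":-4,"spin":0},{"grip":-1,"tx":0,"ty":0,"tz":-4,"spin":0},{"grip":-1,"tx":0,"ty":0,"tz":-4,"spin":0}]' >/dev/null
python3 st.py
```

```text
t 3.02 q [ 1.614  0.213  0.427  0.576 -0.134  2.089  0.741] p [-0.1689 -0.4234  0.8024] F [ 0.8 -0.  -0.1] op 0.01
x [ 0.922  0.343 -0.181] y [ 0.376 -0.903  0.207] z [-0.093 -0.259 -0.962] tilt 15.9 az -110
toaster xy -0.4888 -0.749
t 3.35 q [ 1.255  0.091  0.76   0.605 -0.106  2.089  0.734] p [-0.1484 -0.3681  0.8468] F [0.7 0.1 0.2] op 0.0
x [ 0.915  0.322 -0.245] y [ 0.384 -0.881  0.277] z [-0.127 -0.348 -0.929] tilt 21.7 az -110
toaster xy -0.4897 -0.6901
```

```bash
python3 -m creep '[{"grip":-1,"tx":0,"ty":0,"tz":2,"spin":-7},{"grip":-1,"tx":0,"ty":0,"tz":2,"spin":-7},{"grip":-1,"tx":0,"ty":0,"tz":2,"spin":-7},{"grip":-1,"tx":0,"ty":0,"tz":2,"spin":-7},{"grip":-1,"tx":0,"ty":0,"tz":2,"spin":-7},{"grip":-1,"tx":0,"ty":0,"tz":2,"spin":-7},{"grip":-1,"tx":0,"ty":0,"tz":2,"spin":-7}]' >/dev/null
cat > go.py <<'E'
import sys; from h import *
from scipy.spatial.transform import Rotation as R
# usage: go.py w|t x y z ... : consecutive waypoints (world or toaster frame), prints tool-frame shifts in cm
s=r.get_state(); M=R.from_quat(s['eef_rot']).as_matrix(); p=np.array(s['tool_pos'])
a=np.radians(68.8); T=np.array([[np.sin(a),np.cos(a),0],[-np.cos(a),np.sin(a),0],[0,0,1]])
for t in np.array(sys.argv[2:],float).reshape(-1,3):
    if sys.argv[1]=='t': t=T@t+[.5577,.0982,0]
    d=M.T@(t-p)*100; print('to',t.round(3),'shift cm',d.round(2),'rows',(np.linalg.norm(d)/4).round(1)); p=t
E
python3 st.py; python3 go.py w .25 -.5 .65 .6 -.1 .5 .67 .33 .4
python3 - <<'E'
from h import *
p=ray('top',211,145,.016)[:2]-[.5577,.0982]; a=np.radians(68.8); print('butter_c toaster',p@[np.sin(a),-np.cos(a)],p@[np.cos(a),np.sin(a)])
E
```

```text
t 3.93 q [ 1.122 -0.034  0.659  1.185  0.071  1.609  1.467] p [-0.1658 -0.4174  0.7151] F [-0.6 -0.2 -0.5] op 0.0
x [ 0.304  0.879 -0.369] y [ 0.944 -0.329 -0.006] z [-0.126 -0.346 -0.93 ] tilt 21.6 az -110
toaster xy -0.4881 -0.7423
to [ 0.25 -0.5   0.65] shift cm [ 7.77 42.03  3.66] rows 10.7
to [ 0.6 -0.1  0.5] shift cm [51.3  19.98 -4.32] rows 13.8
to [0.67 0.33 0.4 ] shift cm [43.59 -7.47 -6.48] rows 11.2
butter_c toaster 0.08229864754805193 0.22548153415700184
```

```bash
python3 -m creep '[{"grip":-1,"tx":0.8,"ty":4,"tz":0.4,"spin":0},{"grip":-1,"tx":0.8,"ty":4,"tz":0.4,"spin":0},{"grip":-1,"tx":0.8,"ty":4,"tz":0.4,"spin":0},{"grip":-1,"tx":0.8,"ty":4,"tz":0.4,"spin":0},{"grip":-1,"tx":0.8,"ty":4,"tz":0.4,"spin":0},{"grip":-1,"tx":0.8,"ty":4,"tz":0.4,"spin":0},{"grip":-1,"tx":0.8,"ty":4,"tz":0.4,"spin":0},{"grip":-1,"tx":0.8,"ty":4,"tz":0.4,"spin":0}]' >/dev/null
python3 -m creep '[{"grip":-1,"tx":0.8,"ty":4,"tz":0.4,"spin":0},{"grip":-1,"tx":0.8,"ty":4,"tz":0.4,"spin":0},{"grip":-1,"tx":0,"ty":0,"tz":0,"spin":0}]' >/dev/null
python3 st.py
python3 go.py w .6 -.1 .5 .67 .33 .4
```

```text
t 4.85 q [0.69  0.237 0.197 1.105 0.274 1.612 0.588] p [ 0.2401 -0.4942  0.6423] F [ 0.7 -0.5 -2. ] op 0.0
x [ 0.298  0.883 -0.363] y [ 0.946 -0.323 -0.01 ] z [-0.126 -0.34  -0.932] tilt 21.3 az -110
toaster xy -0.0818 -0.6671
to [ 0.6 -0.1  0.5] shift cm [50.68 21.47 -4.68] rows 13.8
to [0.67 0.33 0.4 ] shift cm [43.68 -7.16 -6.19] rows 11.2
```

```bash
python3 -m creep '[{"grip":-1,"tx":3.6,"ty":1.5,"tz":-0.3,"spin":0},{"grip":-1,"tx":3.6,"ty":1.5,"tz":-0.3,"spin":0},{"grip":-1,"tx":3.6,"ty":1.5,"tz":-0.3,"spin":0},{"grip":-1,"tx":3.6,"ty":1.5,"tz":-0.3,"spin":0},{"grip":-1,"tx":3.6,"ty":1.5,"tz":-0.3,"spin":0},{"grip":-1,"tx":3.6,"ty":1.5,"tz":-0.3,"spin":0},{"grip":-1,"tx":3.6,"ty":1.5,"tz":-0.3,"spin":0}]' >/dev/null
python3 st.py
python3 -m creep '[{"grip":-1,"tx":3.6,"ty":1.5,"tz":-0.3,"spin":0},{"grip":-1,"tx":3.6,"ty":1.5,"tz":-0.3,"spin":0},{"grip":-1,"tx":3.6,"ty":1.5,"tz":-0.3,"spin":0},{"grip":-1,"tx":3.6,"ty":1.5,"tz":-0.3,"spin":0},{"grip":-1,"tx":3.6,"ty":1.5,"tz":-0.3,"spin":0},{"grip":-1,"tx":3.6,"ty":1.5,"tz":-0.3,"spin":0},{"grip":-1,"tx":3.6,"ty":1.5,"tz":-0.3,"spin":0}]' >/dev/null
python3 st.py
python3 go.py w .67 .33 .4
```

```text
t 5.43 q [ 0.242  0.256  0.05   1.276  0.366  1.631 -0.032] p [ 0.4109 -0.3007  0.5736] F [0.9 0.1 0. ] op 0.0
x [ 0.309  0.876 -0.369] y [ 0.942 -0.335 -0.004] z [-0.127 -0.347 -0.929] tilt 21.7 az -110
toaster xy 0.0073 -0.425
t 6.02 q [-0.09   0.541 -0.016  1.024  0.351  1.74  -0.414] p [ 0.5907 -0.108   0.4994] F [0.7 0.1 0.1] op 0.0
x [ 0.309  0.876 -0.37 ] y [ 0.942 -0.335 -0.005] z [-0.128 -0.347 -0.929] tilt 21.7 az -110
toaster xy 0.1053 -0.1803
to [0.67 0.33 0.4 ] shift cm [44.51 -7.14 -6.97] rows 11.4
```

```bash
python3 -m creep '[{"grip":-1,"tx":3.7,"ty":-0.6,"tz":-0.6,"spin":0},{"grip":-1,"tx":3.7,"ty":-0.6,"tz":-0.6,"spin":0},{"grip":-1,"tx":3.7,"ty":-0.6,"tz":-0.6,"spin":0},{"grip":-1,"tx":3.7,"ty":-0.6,"tz":-0.6,"spin":0},{"grip":-1,"tx":3.7,"ty":-0.6,"tz":-0.6,"spin":0},{"grip":-1,"tx":3.7,"ty":-0.6,"tz":-0.6,"spin":0}]' >/dev/null
python3 -m creep '[{"grip":-1,"tx":3.7,"ty":-0.6,"tz":-0.6,"spin":0},{"grip":-1,"tx":3.7,"ty":-0.6,"tz":-0.6,"spin":0},{"grip":-1,"tx":3.7,"ty":-0.6,"tz":-0.6,"spin":0},{"grip":-1,"tx":3.7,"ty":-0.6,"tz":-0.6,"spin":0},{"grip":-1,"tx":3.7,"ty":-0.6,"tz":-0.6,"spin":0},{"grip":-1,"tx":3.7,"ty":-0.6,"tz":-0.6,"spin":0},{"grip":-1,"tx":0,"ty":0,"tz":0,"spin":1}]' >/dev/null
python3 st.py
python3 go.py t 0 .245 .3 0 .245 .023
```

```text
t 7.1 q [-0.647  1.028  0.474  0.331 -0.13   2.088 -0.75 ] p [0.6539 0.2869 0.3996] F [-0.3  0.2 -0.2] op 0.0
x [ 0.331  0.868 -0.371] y [ 0.935 -0.355  0.002] z [-0.13  -0.347 -0.929] tilt 21.8 az -110
toaster xy 0.0215 0.2107
to [0.646 0.327 0.3  ] shift cm [ 6.89 -2.15  7.97] rows 2.7
to [0.646 0.327 0.023] shift cm [10.27 -0.07 25.72] rows 6.9
```

```bash
python3 -m creep '[{"grip":-1,"tx":1,"ty":-2,"tz":2.5,"spin":0},{"grip":-1,"tx":1.5,"ty":-2,"tz":3,"spin":0},{"grip":-1,"tx":1.5,"ty":-1,"tz":3.5,"spin":0}]' >/dev/null
python3 st.py
python3 go.py t -.03 .23 .2 -.03 .23 .023
```

```text
t 7.35 q [-0.773  0.936  0.452  0.825 -0.105  1.708 -0.806] p [0.6135 0.3064 0.3127] F [ 0.3  0.6 -0.6] op 0.01
x [ 0.331  0.871 -0.362] y [ 0.935 -0.354  0.003] z [-0.126 -0.339 -0.932] tilt 21.2 az -110
toaster xy -0.0233 0.2142
to [0.613 0.323 0.2  ] shift cm [ 5.55 -0.69  9.93] rows 2.8
to [0.613 0.323 0.023] shift cm [ 6.4  -0.05 16.5 ] rows 4.4
```

```bash
python3 -m creep '[{"grip":-1,"tx":1.9,"ty":-0.2,"tz":3.3,"spin":0},{"grip":-1,"tx":1.9,"ty":-0.2,"tz":3.3,"spin":0},{"grip":-1,"tx":1.8,"ty":-0.2,"tz":3.3,"spin":0},{"grip":-1,"tx":1.4,"ty":0,"tz":3.5,"spin":0},{"grip":-1,"tx":1.4,"ty":0,"tz":3.5,"spin":0},{"grip":-1,"tx":1.4,"ty":0,"tz":3.5,"spin":0},{"grip":-1,"tx":1,"ty":0,"tz":3,"spin":0},{"grip":-1,"tx":0,"ty":0,"tz":0,"spin":0}]' >/dev/null
python3 st.py
python3 go.py t -.03 .23 .024 -.03 .20 .024 -.03 .15 .024
python3 - <<'E'
from h import *
p,d=optics.snapshot('side'); cv2.imwrite('pics/s1.png',cv2.resize(p[160:340,110:350],None,fx=3,fy=3)[:,:,::-1])
E
```

```text
t 8.02 q [-0.795  1.18   0.397  1.061 -0.159  1.264 -0.865] p [0.6085 0.3192 0.0469] F [-1.2 -1.  -1. ] op 0.01
x [ 0.327  0.868 -0.374] y [ 0.934 -0.357 -0.011] z [-0.143 -0.346 -0.927] tilt 22.0 az -112
toaster xy -0.0326 0.2244
to [0.613 0.323 0.024] shift cm [1.37 0.29 1.92] rows 0.6
to [0.602 0.296 0.024] shift cm [-2.78 -0.02  1.12] rows 0.8
to [0.584 0.249 0.024] shift cm [-4.64 -0.03  1.87] rows 1.2
```

View pics/s1.png

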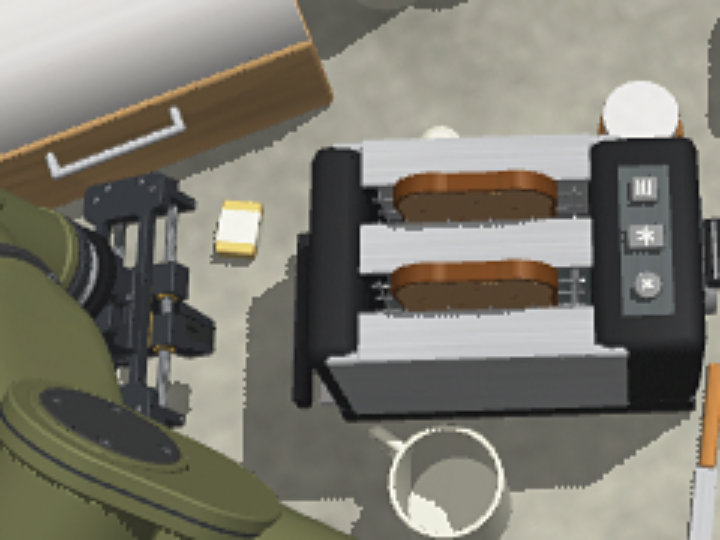

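The gripper, at (190,330), is behind the tray bar at (303,320), with the butter and bread box clear. Now I'll lower and push.

```bash
python3 -m creep '[{"grip":-1,"tx":1.2,"ty":0.2,"tz":2,"spin":0},{"grip":-1,"tx":-1.4,"ty":0,"tz":0.6,"spin":0},{"grip":-1,"tx":-1.4,"ty":0,"tz":0.6,"spin":0},{"grip":-1,"tx":-0.9,"ty":0,"tz":0.35,"spin":0},{"grip":-1,"tx":0,"ty":0,"tz":0,"spin":0}]' >/dev/null
python3 st.py
python3 -m creep '[{"grip":-1,"tx":-0.7,"ty":0,"tz":0.3,"spin":0},{"grip":-1,"tx":-0.5,"ty":0,"tz":0.2,"spin":0},{"grip":-1,"tx":-0.5,"ty":0,"tz":0.2,"spin":0},{"grip":-1,"tx":0,"ty":0,"tz":0,"spin":0}]' >/dev/null
python3 st.py
```

```text
t 8.48 q [-0.781  1.156  0.401  1.184 -0.155  1.146 -0.836] p [0.6047 0.2851 0.0338] F [ 0.1 -0.7  1.1] op 0.01
x [ 0.335  0.869 -0.364] y [ 0.934 -0.358  0.003] z [-0.128 -0.341 -0.931] tilt 21.4 az -111
toaster xy -0.0237 0.1913
t 8.82 q [-0.776  1.14   0.401  1.245 -0.153  1.1   -0.82 ] p [0.5973 0.2692 0.0312] F [ 0.1 -1.1  0.6] op 0.01
x [ 0.333  0.869 -0.365] y [ 0.934 -0.357  0.001] z [-0.129 -0.341 -0.931] tilt 21.4 az -111
toaster xy -0.0249 0.1738
```

```bash
python3 -m creep '[{"grip":-1,"tx":1.4,"ty":0,"tz":-0.6,"spin":0},{"grip":-1,"tx":1.0,"ty":0,"tz":-0.3,"spin":0},{"grip":-1,"tx":0.5,"ty":0,"tz":1.2,"spin":0},{"grip":-1,"tx":0,"ty":0,"tz":0,"spin":0}]' >/dev/null
python3 st.py
python3 go.py t -.025 .175 .017 -.025 .165 .017
```

```text
t 9.15 q [-0.785  1.19   0.396  1.158 -0.164  1.144 -0.844] p [0.6047 0.2944 0.014 ] F [-1.4  0.1 -1. ] op 0.01
x [ 0.331  0.87  -0.366] y [ 0.935 -0.356 -0.002] z [-0.132 -0.342 -0.93 ] tilt 21.5 az -111
toaster xy -0.0271 0.2
to [0.598 0.27  0.017] shift cm [-2.43  0.2   0.64] rows 0.6
to [0.594 0.261 0.017] shift cm [-0.93 -0.01  0.37] rows 0.2
```

```bash
python3 -m creep '[{"grip":-1,"tx":-1.2,"ty":0,"tz":0.35,"spin":0},{"grip":-1,"tx":-1.2,"ty":0,"tz":0.35,"spin":0},{"grip":-1,"tx":0,"ty":0,"tz":0,"spin":0}]' >/dev/null
python3 st.py
python3 -m creep '[{"grip":-1,"tx":-0.5,"ty":0,"tz":0.2,"spin":0},{"grip":-1,"tx":-0.3,"ty":0,"tz":0.1,"spin":0},{"grip":-1,"tx":0,"ty":0,"tz":0,"spin":0}]' >/dev/null
python3 st.py
python3 -m creep '[{"grip":-1,"tx":-0.3,"ty":0,"tz":0.1,"spin":0},{"grip":-1,"tx":-0.3,"ty":0,"tz":0.1,"spin":0},{"grip":-1,"tx":0,"ty":0,"tz":0,"spin":0}]' >/dev/null
python3 st.py
```

```text
t 9.4 q [-0.774  1.157  0.4    1.247 -0.156  1.087 -0.822] p [0.5962 0.2666 0.0189] F [ 0.2 -0.5 -0.3] op 0.0
x [ 0.335  0.867 -0.37 ] y [ 0.933 -0.36   0.   ] z [-0.133 -0.345 -0.929] tilt 21.7 az -111
toaster xy -0.025 0.1709
t 9.65 q [-0.772  1.149  0.398  1.27  -0.155  1.067 -0.816] p [0.594  0.2622 0.0189] F [ 0.9  0.2 -0.5] op 0.0
x [ 0.333  0.869 -0.366] y [ 0.934 -0.357  0.001] z [-0.13  -0.342 -0.931] tilt 21.4 az -111
toaster xy -0.0255 0.1661
t 9.9 q [-0.77   1.143  0.398  1.29  -0.153  1.053 -0.81 ] p [0.5918 0.2563 0.0193] F [-0.4 -0.1 -0.2] op 0.01
x [ 0.333  0.869 -0.366] y [ 0.934 -0.357  0.001] z [-0.13  -0.342 -0.931] tilt 21.4 az -111
toaster xy -0.0254 0.1597
```

```bash
python3 -m creep '[{"grip":-1,"tx":-0.3,"ty":0,"tz":0.1,"spin":0},{"grip":-1,"tx":0,"ty":0,"tz":0,"spin":0}]' >/dev/null
python3 st.py|grep -v z
python3 -m creep '[{"grip":-1,"tx":-0.2,"ty":0,"tz":0.1,"spin":0},{"grip":-1,"tx":0,"ty":0,"tz":0,"spin":0}]' >/dev/null
python3 st.py|grep -v z
python3 -m creep '[{"grip":-1,"tx":-0.2,"ty":0,"tz":0.1,"spin":0},{"grip":-1,"tx":0,"ty":0,"tz":0,"spin":0}]' >/dev/null
python3 st.py|grep -v z
python3 - <<'E'
from h import *
p,d=optics.snapshot('side'); cv2.imwrite('pics/s2.png',cv2.resize(p[180:340,160:360],None,fx=3.5,fy=3.5)[:,:,::-1])
E
```

```text
t 10.07 q [-0.768  1.139  0.398  1.3   -0.152  1.046 -0.807] p [0.5907 0.2534 0.0194] F [-0.5  0.2 -0.3] op 0.01
toaster xy -0.0254 0.1566
t 10.23 q [-0.767  1.138  0.398  1.306 -0.152  1.04  -0.806] p [0.5899 0.2514 0.0192] F [-1.9 -0.4 -0.8] op 0.01
toaster xy -0.0254 0.1545
t 10.4 q [-0.766  1.136  0.398  1.313 -0.151  1.035 -0.804] p [0.5891 0.2494 0.0189] F [ 0.1  0.2 -0. ] op 0.01
toaster xy -0.0254 0.1523
```

View pics/s2.png

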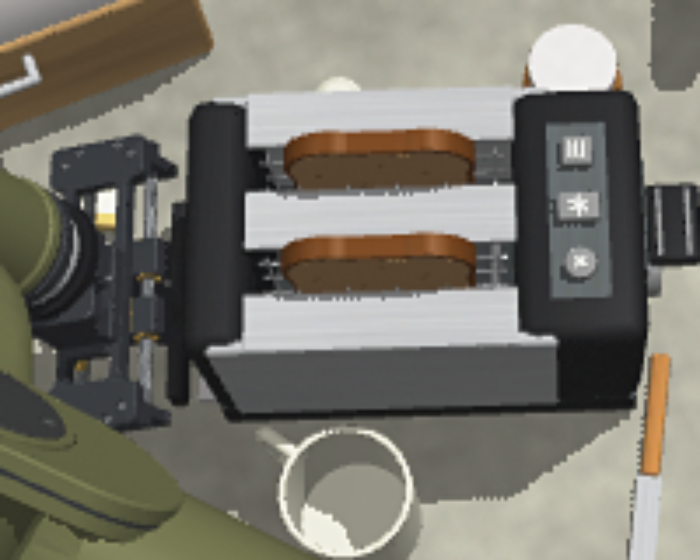

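The tray bar, at (177,320), still shows a gap at (205,388). I'll measure the bar's position by depth.

```bash
cat > bar.py <<'E'
from h import *
a=np.radians(68.8)
def bar(d):
    W=cloud('side',d); X=W-[.5577,.0982,0]; tx=X[...,0]*np.sin(a)-X[...,1]*np.cos(a); ty=X[...,0]*np.cos(a)+X[...,1]*np.sin(a)
    for lo,hi in((-.072,-.055),(-.055,-.045),(.045,.07)):
        m=(tx>lo)&(tx<hi)&(ty>.141)&(ty<.2)&(W[...,2]>.028)&(W[...,2]<.040)
        print('bar',lo,m.sum(),np.percentile(ty[m],[5,50,95]).round(4) if m.any() else '')
if __name__=='__main__':
    bar(np.load('pics/side0.npz')['d']); bar(optics.snapshot('side')[1])
E
python3 bar.py
```

```text
bar -0.072 29 [0.1632 0.1676 0.1726]
bar -0.055 19 [0.1641 0.1675 0.1733]
bar 0.045 36 [0.1666 0.1712 0.1749]
bar -0.072 30 [0.1638 0.1682 0.1732]
bar -0.055 20 [0.164  0.168  0.1732]
bar 0.045 37 [0.1665 0.17   0.1748]
```

Run:
```python
from h import *
a=np.radians(68.8)
p,d=optics.snapshot('side'); W=cloud('side',d); X=W-[.5577,.0982,0]; tx=X[...,0]*np.sin(a)-X[...,1]*np.cos(a); ty=X[...,0]*np.cos(a)+X[...,1]*np.sin(a); z=W[...,2]
for v in range(240,282,4):
    print(v,[(int(u),*(np.array([tx[v,u],ty[v,u],z[v,u]])*1000).round().astype(int).tolist()) for u in range(192,216,3)])
i,di=optics.snapshot('wrist'); cv2.imwrite('pics/w1.png',i[:,:,::-1]); np.save('pics/w1.npy',di)
```

```text
240 [(192, 69, 219, 16), (195, 18, 182, 155), (198, 76, 208, -2), (201, 28, 174, 127), (204, 27, 167, 129), (207, 75, 186, -2), (210, 62, 172, 34), (213, 10, 139, 174)]
244 [(192, 60, 219, 14), (195, 8, 181, 157), (198, 65, 208, -1), (201, 16, 173, 135), (204, 18, 167, 129), (207, 63, 185, 2), (210, 50, 171, 36), (213, 2, 140, 171)]
248 [(192, 1, 188, 152), (195, -2, 180, 160), (198, 6, 178, 137), (201, 4, 171, 141), (204, 4, 164, 142), (207, 54, 185, -2), (210, 43, 172, 28), (213, -8, 139, 175)]
252 [(192, -10, 187, 158), (195, -10, 181, 156), (198, -4, 178, 139), (201, -4, 171, 139), (204, -5, 164, 139), (207, -3, 159, 134), (210, 31, 171, 35), (213, -19, 138, 179)]
256 [(192, -20, 186, 161), (195, -18, 181, 155), (198, -13, 178, 137), (201, -13, 171, 136), (204, -14, 164, 138), (207, -10, 160, 127), (210, 22, 171, 32), (213, -29, 136, 184)]
260 [(192, -31, 184, 166), (195, -27, 180, 153), (198, -18, 180, 124), (201, -20, 172, 132), (204, -19, 166, 128), (207, 23, 184, -3), (210, 10, 170, 39), (213, -37, 137, 180)]
264 [(192, -40, 184, 165), (195, -36, 180, 154), (198, -18, 185, 97), (201, -31, 171, 137), (204, -17, 173, 91), (207, -18, 166, 93), (210, -12, 163, 74), (213, -46, 136, 182)]
268 [(192, -47, 184, 162), (195, -46, 179, 156), (198, -40, 177, 138), (201, -43, 169, 144), (204, -41, 163, 138), (207, -38, 159, 130), (210, -21, 162, 73), (213, -55, 136, 180)]
272 [(192, -56, 184, 160), (195, -54, 180, 153), (198, -50, 176, 141), (201, -50, 169, 140), (204, -50, 163, 138), (207, -47, 159, 127), (210, -29, 163, 70), (213, -63, 136, 178)]
276 [(192, -64, 184, 158), (195, -61, 180, 148), (198, -57, 177, 134), (201, -56, 171, 129), (204, -56, 165, 128), (207, -56, 158, 129), (210, -41, 161, 77), (213, -73, 135, 185)]
280 [(192, -73, 184, 158), (195, -70, 180, 148), (198, -29, 203, 4), (201, -66, 170, 133), (204, -28, 189, 1), (207, -28, 182, 1), (210, -38, 169, 32), (213, -79, 137, 173)]
```

View pics/w1.png

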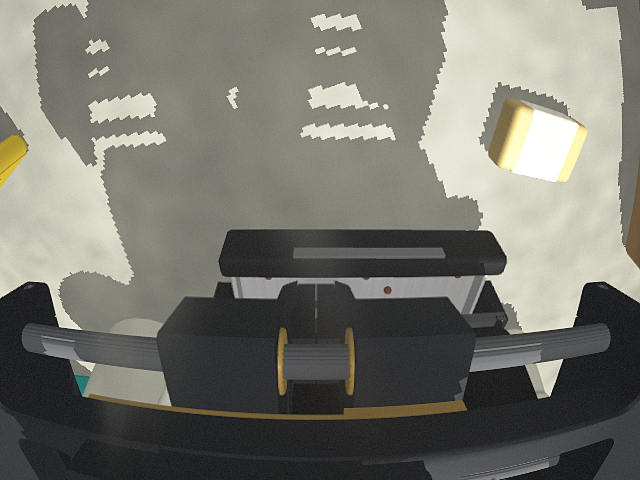

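The wrist view shows the closed fingertips at (316,285) inboard of the bar (bar top near (360,250)), so they may have passed over it. I'll check where the true tip is.

Run:
```python
from h import *
c=optics.get_calibration('wrist'); E=np.array(c['extrinsics']); s=r.get_state(); P=np.array(s['tool_pos'])
def proj(W):
    q=E[:3,:3]@W+E[:3,3]; th=np.arctan2(np.hypot(*q[:2]),q[2]); k=c['fx']*th/np.hypot(*q[:2]); return (c['cx']+q[0]*k).round(1),(c['cy']+q[1]*k).round(1),q[2].round(3)
print('tcp',proj(P), 'cam',(-E[:3,:3].T@E[:3,3]).round(3))
d=np.load('pics/w1.npy'); a=np.radians(68.8)
for u,v in((305,290),(316,284),(300,297),(330,290),(260,240),(450,240),(360,250),(360,268),(300,265),(430,300),(400,320)):
    th=np.hypot(u-c['cx'],v-c['cy'])/c['fx']; ph=np.arctan2(v-c['cy'],u-c['cx']); q=np.array([np.tan(th)*np.cos(ph),np.tan(th)*np.sin(ph),1])*d[v,u]
    W=E[:3,:3].T@(q-E[:3,3]); X=W-[.5577,.0982,0]; print((u,v),d[v,u].round(3),'toaster',(X[0]*np.sin(a)-X[1]*np.cos(a)).round(4),(X[0]*np.cos(a)+X[1]*np.sin(a)).round(4),W[2].round(4))
```

```text
tcp (np.float64(314.2), np.float64(276.2), np.float64(0.19)) cam [0.636 0.37  0.159]
(305, 290) 0.151 toaster -0.0292 0.1749 0.0513
(316, 284) 0.156 toaster -0.0247 0.1732 0.0459
(300, 297) 0.143 toaster -0.031 0.1781 0.0584
(330, 290) 0.15 toaster -0.0191 0.1751 0.0515
(260, 240) 0.175 toaster -0.0512 0.1764 0.0196
(450, 240) 0.176 toaster 0.0415 0.1766 0.0192
(360, 250) 0.167 toaster -0.0049 0.1779 0.0288
(360, 268) 0.166 toaster -0.0049 0.1719 0.0342
(300, 265) 0.165 toaster -0.0318 0.1734 0.0339
(430, 300) 0.082 toaster 0.0011 0.2215 0.102
(400, 320) 0.073 toaster -0.0081 0.225 0.1108
```

```bash
python3 - <<'E'
from h import *
c=optics.get_calibration('wrist'); E=np.array(c['extrinsics']); print(c['fx'])
d=np.load('pics/w1.npy'); a=np.radians(68.8)
for u in(296,312,324):
  for v in range(268,300,2):
    th=np.hypot(u-c['cx'],v-c['cy'])/c['fx']; ph=np.arctan2(v-c['cy'],u-c['cx']); q=np.array([np.tan(th)*np.cos(ph),np.tan(th)*np.sin(ph),1])*d[v,u]
    W=E[:3,:3].T@(q-E[:3,3]); X=W-[.5577,.0982,0]; print((u,v),((X[0]*np.cos(a)+X[1]*np.sin(a))*1000).round(1),(W[2]*1000).round(1),end='; ')
  print()
E
python3 -c "
import cv2;p=cv2.imread('pics/w1.png');cv2.imwrite('pics/w1c.png',cv2.resize(p[215:345,215:415],None,fx=4,fy=4,interpolation=cv2.INTER_NEAREST))"
```

```text
371.64829954431775
(296, 268) 171.5 33.9; (296, 270) 170.0 33.5; (296, 272) 170.3 35.2; (296, 274) 168.5 34.5; (296, 276) 167.0 34.3; (296, 278) 146.1 13.1; (296, 280) 144.8 13.3; (296, 282) 175.7 47.4; (296, 284) 176.2 49.2; (296, 286) 175.9 50.0; (296, 288) 177.7 53.0; (296, 290) 177.0 53.4; (296, 292) 175.2 52.7; (296, 294) 175.3 54.0; (296, 296) 176.9 56.7; (296, 298) 177.6 58.4; 
(312, 268) 171.6 33.8; (312, 270) 169.9 33.3; (312, 272) 169.3 34.0; (312, 274) 168.7 34.7; (312, 276) 167.1 34.3; (312, 278) 145.7 12.6; (312, 280) 145.5 13.9; (312, 282) 142.9 12.8; (312, 284) 173.0 45.8; (312, 286) 173.2 47.2; (312, 288) 174.5 49.7; (312, 290) 174.9 51.2; (312, 292) 176.0 53.5; (312, 294) 176.9 55.5; (312, 296) 177.0 56.7; (312, 298) 281.9 159.3; 
(324, 268) 171.2 33.5; (324, 270) 170.5 34.0; (324, 272) 168.9 33.5; (324, 274) 169.4 35.5; (324, 276) 166.6 33.8; (324, 278) 147.1 14.0; (324, 280) 144.9 13.3; (324, 282) 142.9 12.8; (324, 284) 172.7 45.4; (324, 286) 173.6 47.5; (324, 288) 174.5 49.7; (324, 290) 176.2 52.5; (324, 292) 176.3 53.8; (324, 294) 176.7 55.3; (324, 296) 177.5 57.2; (324, 298) 177.0 57.8;
```

View pics/w1c.png

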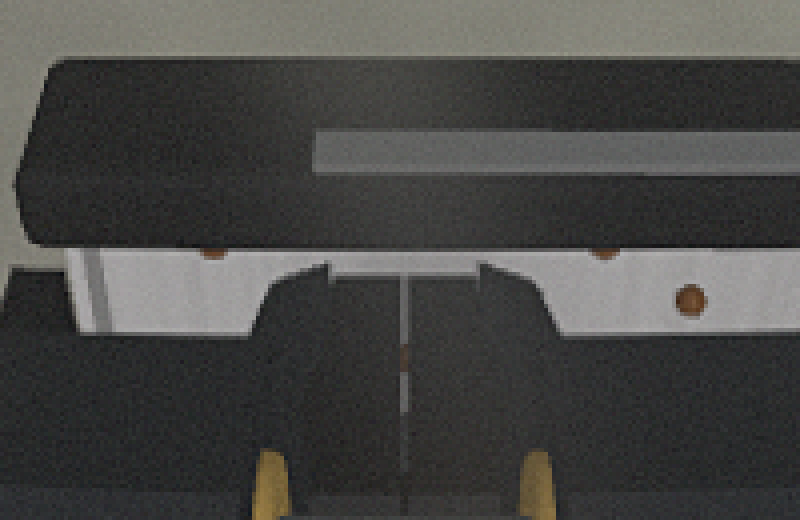

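The depth settles it. The finger ends at z≈0.045, about 27 mm short of the reported TCP, so it slid over the bar (top at z 0.034, outer face at y≈0.178). I'll back out, go lower while watching the force, and push again.

```bash
python3 -m creep '[{"grip":-1,"tx":2,"ty":0,"tz":-0.8,"spin":0},{"grip":-1,"tx":2,"ty":0,"tz":-0.8,"spin":0},{"grip":-1,"tx":1.2,"ty":0,"tz":-0.5,"spin":0},{"grip":-1,"tx":0,"ty":0,"tz":0,"spin":0}]' >/dev/null
python3 st.py
python3 -m creep '[{"grip":-1,"tx":0.4,"ty":0,"tz":0.9,"spin":0},{"grip":-1,"tx":0.4,"ty":0,"tz":0.9,"spin":0},{"grip":-1,"tx":0,"ty":0,"tz":0,"spin":0}]' >/dev/null
python3 st.py|grep -v z
python3 -m creep '[{"grip":-1,"tx":0.2,"ty":0,"tz":0.5,"spin":0},{"grip":-1,"tx":0,"ty":0,"tz":0,"spin":0}]' >/dev/null
python3 st.py|grep -v z
```

```text
t 10.93 q [-0.789  1.195  0.397  1.121 -0.166  1.172 -0.851] p [0.6097 0.3063 0.0189] F [-0.7 -0.7  0.2] op 0.0
x [ 0.33   0.872 -0.361] y [ 0.935 -0.353  0.   ] z [-0.127 -0.338 -0.932] tilt 21.2 az -111
toaster xy -0.0268 0.2128
t 11.18 q [-0.785  1.222  0.394  1.127 -0.17   1.148 -0.855] p [ 0.6074  0.3007 -0.0029] F [-0.5 -0.6 -0.4] op 0.0
toaster xy -0.0269 0.2068
t 11.35 q [-0.785  1.228  0.393  1.124 -0.171  1.143 -0.856] p [ 0.6088  0.3018 -0.0067] F [-0.2  0.5 -0.8] op 0.01
toaster xy -0.026 0.2083
```

TCP is at −7 mm with no table contact, which confirms it. Now I'll push.

```bash
python3 -m creep '[{"grip":-1,"tx":-1.4,"ty":0,"tz":0.55,"spin":0},{"grip":-1,"tx":-1.4,"ty":0,"tz":0.55,"spin":0},{"grip":-1,"tx":-0.6,"ty":0,"tz":0.2,"spin":0},{"grip":-1,"tx":0,"ty":0,"tz":0,"spin":0}]' >/dev/null
python3 st.py|grep -v z; python3 bar.py|tail -3
python3 -m creep '[{"grip":-1,"tx":-0.4,"ty":0,"tz":0.2,"spin":0},{"grip":-1,"tx":-0.4,"ty":0,"tz":0.15,"spin":0},{"grip":-1,"tx":0,"ty":0,"tz":0,"spin":0}]' >/dev/null
python3 st.py|grep -v z; python3 bar.py|tail -3
```

```text
t 11.68 q [-0.772  1.187  0.393  1.249 -0.163  1.053 -0.825] p [ 0.5964  0.2673 -0.0047] F [-0.3 -0.2 -0.1] op 0.01
toaster xy -0.025 0.1717
bar -0.072 39 [0.1591 0.1651 0.1709]
bar -0.055 21 [0.1595 0.1641 0.1709]
bar 0.045 18 [0.1664 0.168  0.1701]
t 11.98 q [-0.769  1.18   0.392  1.275 -0.161  1.031 -0.817] p [ 0.5935  0.2611 -0.0055] F [ 0.1  1.3 -0.9] op 0.0
toaster xy -0.0255 0.1648
bar -0.072 33 [0.1543 0.1592 0.1637]
bar -0.055 17 [0.1551 0.1607 0.1644]
bar 0.045 0
```

The tray is moving, so I'll continue to the stop.

```bash
python3 -m creep '[{"grip":-1,"tx":-0.4,"ty":0,"tz":0.15,"spin":0},{"grip":-1,"tx":-0.4,"ty":0,"tz":0.15,"spin":0},{"grip":-1,"tx":0,"ty":0,"tz":0,"spin":0}]' >/dev/null
python3 st.py|grep -v z
python3 -m creep '[{"grip":-1,"tx":-0.3,"ty":0,"tz":0.1,"spin":0},{"grip":-1,"tx":0,"ty":0,"tz":0,"spin":0}]' >/dev/null
python3 st.py|grep -v z
python3 -m creep '[{"grip":-1,"tx":-0.2,"ty":0,"tz":0.1,"spin":0},{"grip":-1,"tx":0,"ty":0,"tz":0,"spin":0}]' >/dev/null
python3 st.py|grep -v z;python3 bar.py|tail -3
```

```text
t 12.28 q [-0.765  1.172  0.392  1.303 -0.159  1.011 -0.81 ] p [ 0.59    0.252  -0.0054] F [ 0.7  0.7 -0.3] op 0.01
toaster xy -0.0255 0.1551
t 12.45 q [-0.764  1.169  0.392  1.312 -0.158  1.004 -0.808] p [ 0.589   0.2494 -0.0053] F [-1.1  1.1 -0.4] op 0.01
toaster xy -0.0255 0.1523
t 12.62 q [-0.763  1.167  0.391  1.318 -0.158  0.998 -0.806] p [ 0.5885  0.2482 -0.0055] F [-0.2  0.9 -0.4] op 0.01
toaster xy -0.0255 0.151
bar -0.072 12 [0.1439 0.1476 0.1496]
bar -0.055 0 
bar 0.045 0
```

```bash
python3 -m creep '[{"grip":-1,"tx":-0.2,"ty":0,"tz":0.1,"spin":0},{"grip":-1,"tx":0,"ty":0,"tz":0,"spin":0}]' >/dev/null
python3 st.py|grep -v z
python3 -m creep '[{"grip":-1,"tx":-0.15,"ty":0,"tz":0.05,"spin":0},{"grip":-1,"tx":0,"ty":0,"tz":0,"spin":0}]' >/dev/null
python3 st.py|grep -v z
python3 -m creep '[{"grip":-1,"tx":-0.15,"ty":0,"tz":0.05,"spin":0},{"grip":-1,"tx":0,"ty":0,"tz":0,"spin":0}]' >/dev/null
python3 st.py|grep -v z;python3 bar.py|tail -3
```

```text
t 12.83 q [-0.762  1.165  0.39   1.323 -0.159  0.992 -0.804] p [ 0.5884  0.248  -0.0056] F [0.4 4.6 0.1] op 0.01
toaster xy -0.0255 0.1508
t 13.0 q [-0.762  1.163  0.389  1.326 -0.159  0.988 -0.803] p [ 0.5884  0.2479 -0.0055] F [ 2.   6.6 -0.1] op 0.01
toaster xy -0.0255 0.1507
t 13.17 q [-0.762  1.162  0.388  1.33  -0.159  0.983 -0.801] p [ 0.5884  0.2479 -0.0055] F [ 2.6  9.  -1.1] op 0.01
toaster xy -0.0255 0.1506
bar -0.072 11 [0.1445 0.1476 0.15  ]
bar -0.055 0 
bar 0.045 0
```

The tray is home: it has stopped moving while the force rises to 9 N. I'll retreat, then untilt at azimuth +69° where outward reach tilts the other way.

```bash
python3 -m creep '[{"grip":-1,"tx":2,"ty":0,"tz":-0.8,"spin":0},{"grip":-1,"tx":3,"ty":0,"tz":-1.1,"spin":0},{"grip":-1,"tx":0,"ty":0,"tz":-3.5,"spin":0},{"grip":-1,"tx":-1.4,"ty":0,"tz":-3.6,"spin":0},{"grip":-1,"tx":-1.4,"ty":0,"tz":-3.6,"spin":0},{"grip":-1,"tx":-1.4,"ty":0,"tz":-3.6,"spin":0},{"grip":-1,"tx":-1.4,"ty":0,"tz":-3.6,"spin":0},{"grip":-1,"tx":-1.4,"ty":0,"tz":-3.6,"spin":0}]' >/dev/null
python3 st.py; python3 bar.py|tail -3; python3 go.py w .4 .42 .45 .2 .5 .6
```

```text
t 13.88 q [-0.792  0.987  0.445  0.99  -0.121  1.507 -0.821] p [0.6099 0.3037 0.2216] F [1.  0.5 0.1] op 0.0
x [ 0.333  0.868 -0.367] y [ 0.934 -0.358  0.001] z [-0.131 -0.343 -0.93 ] tilt 21.6 az -111
toaster xy -0.0257 0.2105
bar -0.072 11 [0.145  0.1471 0.15  ]
bar -0.055 0 
bar 0.045 0 
to [0.4  0.42 0.45] shift cm [ -5.07 -23.86 -21.86] rows 8.2
to [0.2 0.5 0.6] shift cm [ -5.17 -21.37 -14.34] rows 6.6
```

```bash
python3 -m creep '[{"grip":-1,"tx":-0.6,"ty":-2.6,"tz":-3,"spin":0},{"grip":-1,"tx":-0.6,"ty":-2.6,"tz":-3,"spin":0},{"grip":-1,"tx":-0.6,"ty":-2.6,"tz":-3,"spin":0},{"grip":-1,"tx":-0.6,"ty":-2.6,"tz":-3,"spin":0},{"grip":-1,"tx":-0.6,"ty":-2.6,"tz":-3,"spin":0},{"grip":-1,"tx":-0.6,"ty":-2.6,"tz":-3,"spin":0},{"grip":-1,"tx":-0.6,"ty":-2.6,"tz":-2.4,"spin":0}]' >/dev/null
python3 -m creep '[{"grip":-1,"tx":-0.8,"ty":-3.4,"tz":-2.2,"spin":0},{"grip":-1,"tx":-0.8,"ty":-3.4,"tz":-2.2,"spin":0},{"grip":-1,"tx":-0.8,"ty":-3.4,"tz":-2.2,"spin":0},{"grip":-1,"tx":-0.8,"ty":-3.4,"tz":-2.2,"spin":0},{"grip":-1,"tx":-0.8,"ty":-3.4,"tz":-2.2,"spin":0},{"grip":-1,"tx":-0.8,"ty":-3.4,"tz":-2.2,"spin":0}]' >/dev/null
python3 st.py; python3 go.py w .18 .47 .75
```

```text
t 15.02 q [-1.282  0.596  0.301  0.818 -0.105  2.089 -1.404] p [0.2558 0.4653 0.5414] F [-0.8  1.4 -0.4] op -0.0
x [ 0.337  0.877 -0.341] y [ 0.934 -0.356  0.007] z [-0.115 -0.321 -0.94 ] tilt 20.0 az -110
toaster xy -0.4142 0.2331
to [0.18 0.47 0.75] shift cm [ -9.27  -7.1  -18.88] rows 5.6
```

```bash
python3 -m creep '[{"grip":-1,"tx":-1,"ty":-2.5,"tz":-3,"spin":0},{"grip":-1,"tx":-1,"ty":-2.5,"tz":-3,"spin":0},{"grip":-1,"tx":-1.3,"ty":0,"tz":-3.8,"spin":0},{"grip":-1,"tx":-1.3,"ty":0,"tz":-3.8,"spin":0},{"grip":-1,"tx":-1.3,"ty":0,"tz":-3.8,"spin":0}]' >/dev/null
python3 st.py
```

```text
t 15.43 q [-1.407  0.415  0.313  0.892 -0.098  2.089 -1.506] p [0.1886 0.4312 0.6135] F [-0.4  0.5  0.5] op 0.0
x [ 0.347  0.907 -0.237] y [ 0.935 -0.353  0.015] z [-0.071 -0.227 -0.971] tilt 13.8 az -107
toaster xy -0.4646 0.177
```

```bash
python3 -m creep '[{"grip":-1,"tx":-0.8,"ty":0,"tz":-3.9,"spin":0},{"grip":-1,"tx":-0.8,"ty":0,"tz":-3.9,"spin":0},{"grip":-1,"tx":-0.6,"ty":0,"tz":-4,"spin":0},{"grip":-1,"tx":-0.5,"ty":0,"tz":-4,"spin":0},{"grip":-1,"tx":-0.4,"ty":0,"tz":-4,"spin":0},{"grip":-1,"tx":-0.3,"ty":0,"tz":-4,"spin":0}]' >/dev/null
python3 st.py
```

```text
t 15.93 q [-1.535  0.273  0.448  0.88  -0.096  2.089 -1.503] p [0.1718 0.3947 0.6832] F [-1.1 -0.3 -0. ] op 0.01
x [ 0.353  0.932 -0.079] y [ 0.936 -0.352  0.025] z [-0.005 -0.083 -0.997] tilt 4.8 az -93
toaster xy -0.4669 0.1369
```

```bash
python3 -m creep '[{"grip":-1,"tx":0,"ty":-2,"tz":-3.4,"spin":0},{"grip":-1,"tx":0,"ty":-2,"tz":-3.4,"spin":0},{"grip":-1,"tx":0,"ty":-1,"tz":-3,"spin":0}]' >/dev/null
python3 st.py; python3 go.py w .2 .4 .6 .5 -.05 .4 .48 -.09 .3; python3 go.py t 0 -.19 .3
```

```text
t 16.18 q [-1.69   0.234  0.477  0.855 -0.097  2.089 -1.629] p [0.1198 0.4055 0.7066] F [-0.2 -0.2 -0. ] op 0.0
x [ 0.35   0.937 -0.013] y [ 0.937 -0.349  0.022] z [ 0.016 -0.02  -1.   ] tilt 1.5 az -50
toaster xy -0.5194 0.1282
to [0.2 0.4 0.6] shift cm [ 2.42  7.46 10.8 ] rows 3.3
to [ 0.5  -0.05  0.4 ] shift cm [-31.42  43.37  21.37] rows 14.4
to [ 0.48 -0.09  0.3 ] shift cm [-4.32 -0.7  10.04] rows 2.7
to [ 0.489 -0.079  0.3  ] shift cm [-31.96  50.59  42.21] rows 18.3
```

It is vertical again (1.5°). Now I'll travel to above the lever.

```bash
python3 -m creep '[{"grip":-1,"tx":0,"ty":3.5,"tz":2,"spin":0},{"grip":-1,"tx":0,"ty":3.5,"tz":2,"spin":0},{"grip":-1,"tx":0,"ty":3.5,"tz":2,"spin":0},{"grip":-1,"tx":0,"ty":3.5,"tz":2,"spin":0},{"grip":-1,"tx":0,"ty":3.5,"tz":2,"spin":0},{"grip":-1,"tx":0,"ty":3.5,"tz":2,"spin":0},{"grip":-1,"tx":0,"ty":3.5,"tz":2,"spin":0},{"grip":-1,"tx":0,"ty":3.5,"tz":2,"spin":0}]' >/dev/null
python3 -m creep '[{"grip":-1,"tx":-2,"ty":3.3,"tz":1.5,"spin":0},{"grip":-1,"tx":-2,"ty":3.3,"tz":1.5,"spin":0},{"grip":-1,"tx":-2,"ty":3.3,"tz":1.5,"spin":0},{"grip":-1,"tx":-2,"ty":3.3,"tz":1.5,"spin":0},{"grip":-1,"tx":-2,"ty":3.3,"tz":1.5,"spin":0},{"grip":-1,"tx":-2,"ty":3.3,"tz":1.5,"spin":0},{"grip":-1,"tx":-3,"ty":2,"tz":1.5,"spin":0}]' >/dev/null
python3 st.py; python3 go.py t 0 -.174 .3 0 -.174 .15
```

```text
t 17.43 q [-0.628  0.414  0.627  1.403 -0.219  1.384 -0.362] p [0.5416 0.0832 0.4535] F [-0.1  0.7 -0.9] op 0.0
x [ 0.351  0.936 -0.015] y [ 0.936 -0.35   0.024] z [ 0.017 -0.023 -1.   ] tilt 1.6 az -53
toaster xy -0.0096 -0.0198
to [ 0.495 -0.064  0.3  ] shift cm [-15.2   0.4  15.6] rows 5.4
to [ 0.495 -0.064  0.15 ] shift cm [ 0.23 -0.36 14.99] rows 3.8
```

```bash
python3 -m creep '[{"grip":-1,"tx":-3.8,"ty":0.1,"tz":1.2,"spin":0},{"grip":-1,"tx":-3.8,"ty":0.1,"tz":1.2,"spin":0},{"grip":-1,"tx":-3.8,"ty":0.1,"tz":1.2,"spin":0},{"grip":-1,"tx":-3.8,"ty":0.1,"tz":1.2,"spin":0},{"grip":-1,"tx":0,"ty":0,"tz":4,"spin":0},{"grip":-1,"tx":0,"ty":0,"tz":4,"spin":0},{"grip":-1,"tx":0,"ty":0,"tz":4,"spin":0},{"grip":-1,"tx":0,"ty":0,"tz":0,"spin":0}]' >/dev/null
python3 st.py; python3 go.py t 0 -.174 .16 0 -.174 .13
python3 - <<'E'
from h import *
p,d=optics.snapshot('wrist'); cv2.imwrite('pics/w2.png',p[:,:,::-1])
E
```

```text
t 18.1 q [-0.359  0.461  0.581  1.882 -0.296  0.881  0.004] p [ 0.4874 -0.0622  0.2836] F [-0.5  1.4 -0.5] op 0.0
x [ 0.352  0.936 -0.019] y [ 0.936 -0.352  0.011] z [ 0.003 -0.021 -1.   ] tilt 1.2 az -81
toaster xy -0.0075 -0.1749
to [ 0.495 -0.064  0.16 ] shift cm [ 0.32  0.62 12.37] rows 3.1
to [ 0.495 -0.064  0.13 ] shift cm [ 0.06 -0.03  3.  ] rows 0.8
```

View pics/w2.png

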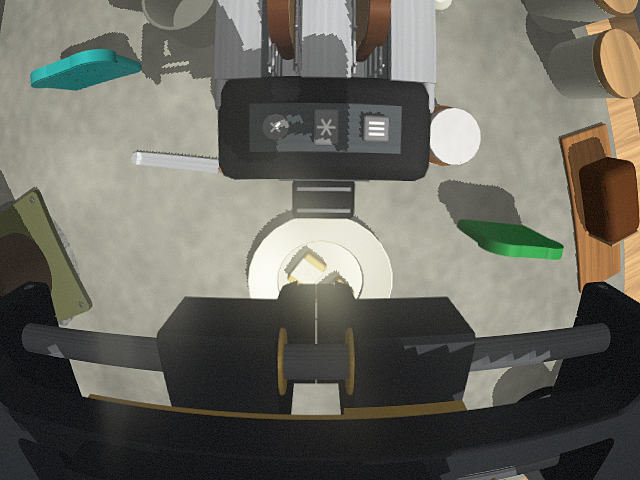

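The wrist view shows the lever tab at (323,198), in line with the fingers at x≈316, and the plate below, which is clear. Now I'll descend and press.

```bash
python3 -m creep '[{"grip":-1,"tx":0.1,"ty":0.3,"tz":4,"spin":0},{"grip":-1,"tx":0.1,"ty":0.3,"tz":4,"spin":0},{"grip":-1,"tx":0,"ty":0,"tz":4,"spin":0},{"grip":-1,"tx":0,"ty":0,"tz":1.5,"spin":0},{"grip":-1,"tx":0,"ty":0,"tz":0,"spin":0}]' >/dev/null
python3 st.py|grep -v z
python3 -m creep '[{"grip":-1,"tx":0,"ty":0,"tz":0.8,"spin":0},{"grip":-1,"tx":0,"ty":0,"tz":0.8,"spin":0},{"grip":-1,"tx":0,"ty":0,"tz":0,"spin":0}]' >/dev/null
python3 st.py
```

```text
t 18.57 q [-0.233  0.653  0.423  2.014 -0.457  0.549  0.145] p [ 0.5013 -0.0659  0.1535] F [0.1 0.1 0.6] op 0.01
toaster xy 0.0067 -0.1733
t 18.82 q [-0.216  0.674  0.398  2.027 -0.477  0.507  0.162] p [ 0.5025 -0.0665  0.139 ] F [0.4 0.1 0.4] op 0.01
x [ 0.351  0.936 -0.014] y [ 0.936 -0.351  0.025] z [ 0.019 -0.022 -1.   ] tilt 1.6 az -49
toaster xy 0.0081 -0.1736
```

```bash
python3 -m creep '[{"grip":-1,"tx":0,"ty":-0.3,"tz":0.8,"spin":0},{"grip":-1,"tx":0,"ty":-0.2,"tz":0.8,"spin":0},{"grip":-1,"tx":0,"ty":0,"tz":0,"spin":0}]' >/dev/null
python3 st.py|grep -v z
python3 -m creep '[{"grip":-1,"tx":0,"ty":0,"tz":0.8,"spin":0},{"grip":-1,"tx":0,"ty":0,"tz":0.8,"spin":0},{"grip":-1,"tx":0,"ty":0,"tz":0,"spin":0}]' >/dev/null
python3 st.py|grep -v z
python3 -m creep '[{"grip":-1,"tx":0,"ty":0,"tz":0.8,"spin":0},{"grip":-1,"tx":0,"ty":0,"tz":0.8,"spin":0},{"grip":-1,"tx":0,"ty":0,"tz":0,"spin":0}]' >/dev/null
python3 st.py|grep -v z
```

```text
t 19.07 q [-0.2    0.696  0.367  2.052 -0.499  0.455  0.178] p [ 0.4985 -0.0655  0.1227] F [2.  0.3 3.2] op 0.0
toaster xy 0.0039 -0.174
t 19.32 q [-0.18   0.722  0.337  2.062 -0.516  0.415  0.193] p [ 0.4984 -0.0655  0.1066] F [ 1.2 -0.   6. ] op 0.01
toaster xy 0.0039 -0.1741
t 19.57 q [-0.161  0.749  0.307  2.071 -0.533  0.376  0.206] p [ 0.4977 -0.0656  0.0902] F [0.5 0.  1.5] op 0.0
toaster xy 0.0033 -0.1744
```

```bash
python3 -m creep '[{"grip":-1,"tx":0,"ty":0,"tz":0.4,"spin":0},{"grip":-1,"tx":0,"ty":0,"tz":0.3,"spin":0},{"grip":-1,"tx":0,"ty":0,"tz":0,"spin":0}]' >/dev/null
python3 st.py|grep -v z
python3 - <<'E'
from h import *
p,d=optics.snapshot('side'); W=cloud('side',d); cv2.imwrite('pics/s3.png',cv2.resize(p[180:300,190:390],None,fx=4,fy=4)[:,:,::-1])
a=np.radians(68.8);X=W-[.5577,.0982,0]; tx=X[...,0]*np.sin(a)-X[...,1]*np.cos(a); ty=X[...,0]*np.cos(a)+X[...,1]*np.sin(a); z=W[...,2]
m=(abs(tx)<.024)&(ty<-.146)&(ty>-.172)&(z>.05)&(z<.18); print('lever z',m.sum(),np.percentile(z[m],[10,50,90]) if m.any() else '')
m=(abs(abs(tx)-.033)<.006)&(abs(ty-.02)<.06)&(z>.05); print('bread z',np.percentile(z[m],[50,98]))
E
```

```text
t 19.82 q [-0.152  0.761  0.295  2.075 -0.539  0.358  0.212] p [ 0.497  -0.0664  0.0829] F [-0.4 -0.3 -0.5] op 0.01
toaster xy 0.0029 -0.1754
lever z 0 
bread z [0.17209816 0.17846381]
```

View pics/s3.png

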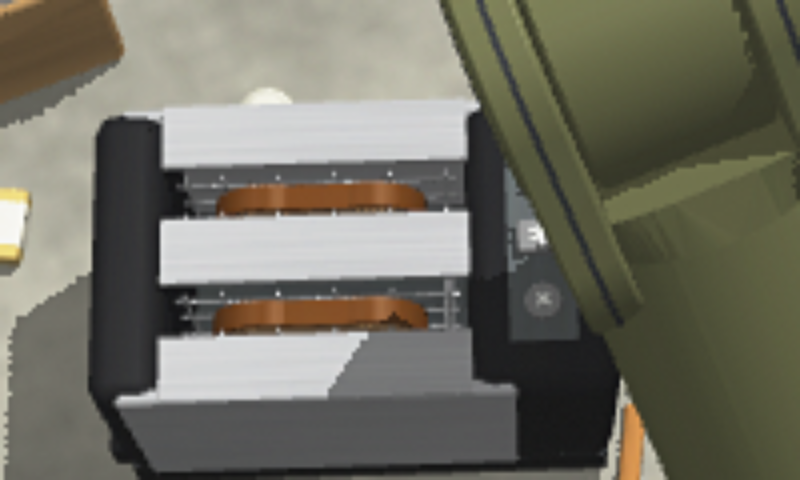

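The bread has gone down (top at z 0.175), the lever has snapped, and there is no force on the tip. I'll lift off, check it stays down, and move over defrost.

```bash
python3 -m creep '[{"grip":-1,"tx":-0.2,"ty":0,"tz":-3,"spin":0},{"grip":-1,"tx":0,"ty":0,"tz":-4,"spin":0},{"grip":-1,"tx":0,"ty":0,"tz":-4,"spin":0},{"grip":-1,"tx":0,"ty":0,"tz":-2.5,"spin":0},{"grip":-1,"tx":3.5,"ty":0,"tz":0,"spin":0},{"grip":-1,"tx":3.5,"ty":0,"tz":0,"spin":0},{"grip":-1,"tx":0,"ty":0,"tz":0,"spin":0}]' >/dev/null
python3 st.py; python3 go.py t 0.0 -.102 .185
python3 - <<'E'
from h import *
p,d=optics.snapshot('side'); W=cloud('side',d)
a=np.radians(68.8);X=W-[.5577,.0982,0]; tx=X[...,0]*np.sin(a)-X[...,1]*np.cos(a); ty=X[...,0]*np.cos(a)+X[...,1]*np.sin(a); z=W[...,2]
m=(abs(abs(tx)-.033)<.006)&(abs(ty-.02)<.06)&(z>.05); print('bread z',np.percentile(z[m],[50,98]))
E
```

```text
t 20.45 q [-0.442  0.585  0.531  1.904 -0.402  0.74  -0.037] p [0.5216 0.0088 0.2171] F [ 1.   0.4 -0.2] op 0.01
x [ 0.341  0.94  -0.009] y [ 0.94  -0.341  0.023] z [ 0.019 -0.017 -1.   ] tilt 1.4 az -42
toaster xy -0.0013 -0.0964
to [0.521 0.003 0.185] shift cm [-0.53  0.05  3.22] rows 0.8
bread z [0.1725045  0.17802726]
```

The bread stays down. Now I'll press defrost.

```bash
python3 -m creep '[{"grip":-1,"tx":-0.5,"ty":0,"tz":2.5,"spin":0},{"grip":-1,"tx":0,"ty":0,"tz":1.5,"spin":0},{"grip":-1,"tx":0,"ty":0,"tz":0,"spin":0}]' >/dev/null
python3 st.py|grep -v z
python3 -m creep '[{"grip":-1,"tx":0,"ty":0,"tz":0.5,"spin":0},{"grip":-1,"tx":0,"ty":0,"tz":0.3,"spin":0},{"grip":-1,"tx":0,"ty":0,"tz":0,"spin":0}]' >/dev/null
python3 st.py|grep -v z
python3 -m creep '[{"grip":-1,"tx":0,"ty":0,"tz":0.3,"spin":0},{"grip":-1,"tx":0,"ty":0,"tz":0,"spin":0}]' >/dev/null
python3 st.py|grep -v z
python3 -m creep '[{"grip":-1,"tx":0,"ty":0,"tz":0.3,"spin":0},{"grip":-1,"tx":0,"ty":0,"tz":0,"spin":0}]' >/dev/null
python3 st.py|grep -v z
```

```text
t 20.75 q [-0.387  0.64   0.484  1.96  -0.447  0.636  0.016] p [ 0.5153 -0.006   0.175 ] F [-1.4 -0.4  0.4] op 0.0
toaster xy -0.0018 -0.1124
t 21.0 q [-0.381  0.648  0.474  1.964 -0.456  0.617  0.024] p [ 0.5183 -0.0056  0.1694] F [-0.1 -1.1 -0.1] op 0.0
toaster xy 0.0008 -0.111
t 21.17 q [-0.378  0.653  0.47   1.966 -0.46   0.61   0.027] p [ 0.5184 -0.0053  0.1665] F [-1.1  0.4  0.7] op 0.01
toaster xy 0.0008 -0.1107
t 21.33 q [-0.375  0.657  0.465  1.969 -0.463  0.602  0.03 ] p [ 0.5183 -0.0053  0.1631] F [-0.9 -0.7 -0.4] op 0.0
toaster xy 0.0007 -0.1107
```

```bash
python3 -m creep '[{"grip":-1,"tx":0.4,"ty":0,"tz":-0.5,"spin":0},{"grip":-1,"tx":0.4,"ty":0,"tz":0,"spin":0},{"grip":-1,"tx":0,"ty":0,"tz":0.5,"spin":0},{"grip":-1,"tx":0,"ty":0,"tz":0,"spin":0}]' >/dev/null
python3 st.py|grep -v z
python3 -m creep '[{"grip":-1,"tx":0,"ty":0,"tz":0.3,"spin":0},{"grip":-1,"tx":0,"ty":0,"tz":0,"spin":0}]' >/dev/null
python3 st.py|grep -v z
python3 -m creep '[{"grip":-1,"tx":0,"ty":0,"tz":0.3,"spin":0},{"grip":-1,"tx":0,"ty":0,"tz":0,"spin":0}]' >/dev/null
python3 st.py|grep -v z
python3 -m creep '[{"grip":-1,"tx":0,"ty":0,"tz":0.2,"spin":0},{"grip":-1,"tx":0,"ty":0,"tz":0,"spin":0}]' >/dev/null
python3 st.py|grep -v z
```

```text
t 21.67 q [-0.391  0.662  0.467  1.961 -0.465  0.608  0.016] p [0.521  0.0028 0.1626] F [ 0.1 -0.3  0.6] op 0.0
toaster xy 0.0003 -0.1022
t 21.83 q [-0.387  0.666  0.463  1.964 -0.469  0.601  0.019] p [0.5212 0.0024 0.1599] F [0.7 1.8 2.3] op 0.01
toaster xy 0.0006 -0.1025
t 22.0 q [-0.384  0.67   0.459  1.966 -0.472  0.594  0.022] p [0.5212 0.0023 0.157 ] F [-0.4  1.8  5.3] op 0.01
toaster xy 0.0007 -0.1026
t 22.17 q [-0.382  0.67   0.457  1.967 -0.474  0.591  0.024] p [0.5213 0.002  0.1565] F [-4.4  2.4 15.9] op 0.01
toaster xy 0.0008 -0.1028
```

It has bottomed out: force jumped to 16 N and motion stopped. I'll release and check.

```bash
python3 -m creep '[{"grip":-1,"tx":0,"ty":0,"tz":-1,"spin":0},{"grip":-1,"tx":0,"ty":0,"tz":-3,"spin":0},{"grip":-1,"tx":0,"ty":0,"tz":-4,"spin":0},{"grip":-1,"tx":0,"ty":0,"tz":-4,"spin":0},{"grip":-1,"tx":-4,"ty":-1,"tz":-1,"spin":0},{"grip":-1,"tx":-4,"ty":-1,"tz":-1,"spin":0},{"grip":-1,"tx":-4,"ty":-1,"tz":-1,"spin":0},{"grip":-1,"tx":-3,"ty":-1,"tz":-1,"spin":0}]' >/dev/null
python3 -m creep '[{"grip":-1,"tx":-3,"ty":-3,"tz":0,"spin":0},{"grip":-1,"tx":-3,"ty":-3,"tz":0,"spin":0},{"grip":-1,"tx":-3,"ty":-2,"tz":0,"spin":0},{"grip":-1,"tx":0,"ty":0,"tz":0,"spin":0}]' >/dev/null
python3 st.py; python3 bar.py|tail -3
python3 - <<'E'
from h import *
p,d=optics.snapshot('side'); W=cloud('side',d); cv2.imwrite('pics/s4.png',cv2.resize(p[150:350,160:460],None,fx=2.6,fy=2.6)[:,:,::-1])
a=np.radians(68.8);X=W-[.5577,.0982,0]; tx=X[...,0]*np.sin(a)-X[...,1]*np.cos(a); ty=X[...,0]*np.cos(a)+X[...,1]*np.sin(a); z=W[...,2]
for n,x in(('c',-.036),('d',0),('r',.036)):
    m=(abs(tx-x)<.006)&(abs(ty+.102)<.006)&(z<.21); print(n,m.sum(),np.median(z[m]) if m.any() else '')
m=(abs(tx)<.024)&(ty<-.146)&(ty>-.175)&(z>.05)&(z<.18); print('lever z',m.sum(),np.percentile(z[m],[10,50,90]) if m.any() else '')
m=(abs(abs(tx)-.033)<.006)&(abs(ty-.02)<.06)&(z>.05); print('bread z',np.percentile(z[m],[50,98]))
E
```

```text
t 23.17 q [-0.198  0.207  0.714  2.148 -0.17   0.821  0.249] p [ 0.3179 -0.1777  0.3153] F [ 0.4  0.5 -0. ] op 0.0
x [ 0.361  0.932 -0.014] y [ 0.932 -0.361  0.021] z [ 0.014 -0.02  -1.   ] tilt 1.4 az -55
toaster xy -0.1238 -0.3439
bar -0.072 12 [0.1448 0.1478 0.1498]
bar -0.055 0 
bar 0.045 0 
c 35 0.19151008771796876
d 28 0.19178838135153908
r 30 0.19308996928985817
lever z 269 [0.10344268 0.10769314 0.1109267 ]
bread z [0.17205938 0.17798749]
```

View pics/s4.png

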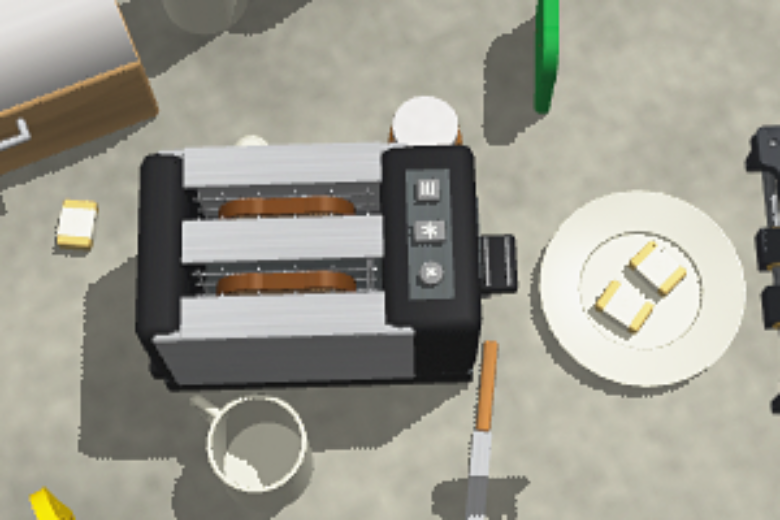

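The lever is down at z 0.108 (tab at (498,263)) and the tray is home. The defrost button is back up at (430,230), and everything else is in place. I'm handing it in.

```bash
python3 -c "
from plant import workorder; print(workorder.finish_job())"
```

```text
the job is handed in; nothing more can be done
None
```

The job is handed in at about 23 s: the crumb tray is fully home, the lever is latched down, and defrost was pressed fully in and came back up; cancel and reheat were not pressed and nothing else looked moved in the last picture.

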